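# Clamp a flange with the jig's sunken knob

### The arm

A 6-joint arm with a two-finger parallel gripper is mounted at the origin on the work surface; the furniture and walls round the work are solid. World frame = base frame: x ahead of the robot, y to its left, z up, the work surface at z = 0. Lengths are in m, angles in rad, forces in N, time in s.
With the tool pointing down it reaches from about 0.375 to 0.9 m from the base axis. Payload 3.1 kg.
Tool frame: the origin (TCP) lies midway between the tips of the shut fingers; the grasp point (between the pads) lies 19 mm behind it (manip.grasp_offset is the distance from the TCP to the grasp point, in m); z points along the fingers, y is the line along which they close (so a half turn about z gives the same grasp; the last joint's range is limited). The gripper opens to 85 mm and grips with 20 to 120 N. Pads are 22 mm wide; open, the fingers measure 114 mm over their backs; the gripper's body (76 mm by 85 mm) begins 54 mm behind the grasp point. The pads swing forward as they close: fully open they stand 13 mm farther back than shut.
Start: joints at [-1.296, 0.527, 1.433, -0, 1.181, -0.178], TCP at [0.273, -0.562, 0.231] pointing down, gripper open.
Joint ranges: [-3.08, 3.08], [-0.75, 2.2], [0.22, 2.44], [-1.43, 4.57], [0, 2.65], [-2.85, 2.85]. Speed limits (rad/s): [2.79, 2.79, 3.14, 3.14, 3.14, 3.14].

### API

Orientations are given as a unit quaternion [x, y, z, w].
In Python, from station import sensors, cams, order, manip gives the robot as it stands.
- The arm moves only by the tool move_arm, never from a script. Its argument "targets" is a list of rows, each an object of numbers: "dx", "dy", "dz": the shift along the world's x, y, z normalised to -1 to 1, where 1 is 25 mm; "rx", "ry", "rz": the turn, a rotation vector about the world's x, y, z normalised to -1 to 1, where 1 is 30 degrees. A call has exactly 10 rows; each row shifts and turns the commanded pose from where the row before left it; what a row does not reach is not made up. A row lasts 1/8 s, in which the tool goes at most 62.5 mm and 10.7 degrees, less where a joint would pass 70% of its speed; a pose out of reach is approached as far as the arm can. A call with a number of a shift or a turn outside -1 to 1 is refused whole. A call with a gripper value outside its range is refused whole. "claw" is the opening in per cent of the stroke, from 0 (shut) to 100 (fully open), set as the call begins (left out, the last holds). The fingers move at their own pace and stop on an object; "newtons" is the grip in N (left out, the last holds). Time passes only in rows, so rows that do not move let the fingers close, or fill a call up. It gives the time, the measured TCP pose, the force, the opening and the grip force at its end, in the units of the state.
- sensors.sense(): the state, without advancing time (a new reading comes with each control period).
- cams.snapshot(name): name is "scene" or "top"; returns the picture (480x640x3 uint8, red, green, blue); there is no depth.
- cams.camera_model(name): a dict with "fx", "fy", "cx", "cy" (pixels), "extrinsics" (4x4, takes a point from world to camera coordinates). Camera axes: x right, y down, z forward; pixel columns grow to the right and rows downward; lengths in m; the calibration is good to about 2 mm. A picture is of the moment at which its call begins. camera_model takes no time and is no camera call.
- order.sign_off(): hands the job in; it is judged then, once.
The state is a dict: "t": time; "q": joint angles; "qd": joint speeds; "tau": joint torques, N m; "tcp_pos": TCP position; "tool_rot": TCP orientation; "force": force on the tool from outside, world axes, zero at the start; "ft_torque": the same for the moment, N m; "finger_gap": opening from 0.0 (shut) to 1.0 (fully open); "gripper_force": force on a finger pad.
Only numpy, scipy, OpenCV 4.12 (cv2) and the standard library are available. Lean on these libraries where they do the work, as an engineer would, in place of code of your own. Each camera call takes 0.05 s, during which the arm holds its last target. There are 200 camera calls.

### The job

Lay the flange flat in the bay of the clamping jig, between the pad and the fixed jaw, then turn the small knob sunk in the jig's well clockwise until the pad holds the flange snugly against the jaw, with about 12 newtons: a loose flange (under 5) or a crushed one (over 20) is no good. Let go, do not strike or lean hard on the jig, and leave the tape measure, the nut and the pliers where they lie.

Things in the scene. Friction and masses are not known exactly. Their poses are not given: they have to be found in the camera images.
- jig: clamping jig fixed to the table: dark steel sole plate 225 x 110 x 8 mm (x -130 to +95, y -55 to +55) carrying an aluminium housing 100 x 100 mm (x -120 to -20), whose top stands at z 52 mm, and a steel fixed jaw 20 x 44 mm (its face towards the pad at x = +62.5 mm, its top at z 23.5 mm). Origin on the underside of the plate; z up; x is the direction in which the pad advances towards the fixed jaw
- bay (a point): point on the top of the sole plate (z 8 mm) between pad and jaw, 27.5 mm from the jaw's face: here the middle of the flange's underside lies when the flange touches the jaw. The bay is open at both y sides, with 27 mm of free plate beside the flange. With the flange against the jaw the free gap to the pad is at first 4 to 14 mm
- well (a point): centre of the mouth of the round well, in the top of the housing: 74 mm diameter, 28 mm deep, the knob in its middle
- knob_bar (a point): the knob's finger bar, on the knob's axis, 15 mm below the well's mouth. The bar is black plastic, 30 mm long along this point's x, 14 mm thick along its y, its top 6 mm below the mouth and its foot 24 mm below; under it a disc of 34 mm diameter, 4 mm high, on the well's floor. Turning clockwise seen from above tightens
- knob (a joint): turn of the knob, rad, 0 to 2.6, grows clockwise seen from above. Each rad drives the pad's ram 8 mm forward; dry friction keeps it where it is left, also loaded. Free turning takes 0.18 N m, each newton of clamping adds 0.008 (at rest friction hides part: compare small equal steps). The pad begins to press hard 1.05 to 1.95 rad past the start, differing unseen; 20 N come 0.14 rad later
- pad: the moving steel pad, 9 x 32 x 12 mm, its x as the jig's x; its pressing face at x = -2.6 mm, its middle height at z 15 mm. It floats on the ram with up to 4 mm of loose play (pushed back with 1.5 N; how much is left is not known), then presses through a stiff inner spring of 18 N per mm. Its nose is also screwed out of the ram by an unknown 0 to 4 mm
- flange: the loose bare steel ring flange with four small holes round its bore, 55 to 56 mm diameter, 12 mm thick, 0.14 to 0.28 kg, origin in the middle of its underside, z up; starts flat on the table
- tape_measure: tape measure, 65 x 79 x 35 mm, a bystander
- hex_nut: large loose steel nut, 30 x 34 x 16 mm, a bystander
- pliers: pliers, 64 x 171 x 16 mm, a bystander

How it is judged:
On the way, in this order (a step that is already met when the one before it is completed fails the run):
1. the flange lies flat in the bay, let go, not yet clamped (distance between flange and bay below 0.015 m and z of flange in the frame of jig below 0.0105 m and angle between flange's own z axis and vertical below 0.06 rad and contact force between the fingers and flange below 0.1 N and contact force between pad and flange below 4 N), for 0.2 s.
2. the pad presses the flange against the jaw with more than 5 N (contact force between each of pad, jig and flange above 5 N), for 0.2 s.
At the end, for the whole second after the job is handed in: the flange lies flat in the bay (within 8 mm of the bay point, not raised more than 2.5 mm, tilt under 0.06 rad), at rest, and the pad presses on it with 5 to 20 N (contact force between pad and flange between 5 and 20 N and horizontal distance between flange and bay below 0.008 m and z of flange in the frame of jig below 0.0105 m and angle between flange's own z axis and vertical below 0.06 rad and linear speed of flange below 0.01 m/s); the robot touches nothing.
It fails at once if the pad crushes the flange: more than 25 N (contact force between pad and flange above 25 N).
It fails at once if the fingers press on the jig's plate, jaw, housing or well wall with more than 20 N (contact force between the fingers and jig above 20 N).
It fails at once if a bystander is moved by more than 20 mm (distance of any of tape_measure, hex_nut, pliers from where it was at the start of the episode above 0.02 m).
It also fails if it takes over 72 s, if anything falls off the work surface, if the arm or the gripper's body presses on something with over 40 N, if the wrist force passes 120 N, or if a joint passes its speed limit or range.

## Working session

There is one attempt and no reset: what is moved stays moved. The work goes in short steps, Python scripts to look and compute and a tool call to move; the robot and the scene stay as the last step left them, time stands still between calls to the robot, and variables do not carry over. Pictures are saved under pics/ and viewed, at most 10 in all, crops included, and the job is handed in when it is done.

Besides the shell and the picture viewer there is one more tool, called after ">>>" as name([rows], argument=value, ...), one row to a line, values as JSON. move_arm: Moves the arm, as the interface text tells. Scaled input: -1 to 1 covers 25 mm each way for a shift and 30 degrees each way for a turn. Its arguments: {"type":"object","properties":{"targets":{"type":"array"},"claw":{"type":"number"},"newtons":{"type":"number"}},"required":["targets"]}

```bash
mkdir -p pics; ls
python3 - <<'E'
from station import sensors,cams,order,manip
import cv2
for n in("top","scene"):
    cv2.imwrite(f"pics/{n}0.png",cams.snapshot(n)[:,:,::-1])
    m=cams.camera_model(n);print(n,m)
print(sensors.sense(),manip.grasp_offset)
E
```

```text
pics
top {'fx': 526.133877446212, 'fy': 526.133877446212, 'cx': 316.5798108614255, 'cy': 235.69260659794338, 'extrinsics': array([[ 0.00858659, -0.99992485, -0.00875039, -0.03572082],
       [-0.99442027, -0.00761857, -0.10521541,  0.56851046],
       [ 0.10514084,  0.00960501, -0.99441096,  1.22108205],
       [ 0.        ,  0.        ,  0.        ,  1.        ]])}
scene {'fx': 547.5658348355529, 'fy': 547.5658348355529, 'cx': 329.98713249593135, 'cy': 234.04234852655782, 'extrinsics': array([[-0.46731909, -0.88387501,  0.01943813,  0.20532302],
       [-0.64307262,  0.32475071, -0.69353773,  0.41284987],
       [ 0.60668812, -0.33660355, -0.72015802,  1.25238281],
       [ 0.        ,  0.        ,  0.        ,  1.        ]])}
{'t': 0.1, 'q': array([-1.29649313e+00,  5.28373869e-01,  1.43379700e+00, -3.50958534e-07,
        1.18142591e+00, -1.78479174e-01]), 'qd': array([ 0.00057293, -0.00397963, -0.00389593,  0.0021218 , -0.00014955,
       -0.00083607]), 'tau': array([-4.63773267e-05, -4.43304527e+01, -1.78586054e+01, -1.81982427e-04,
        3.87387903e-03, -6.91992128e-06]), 'tcp_pos': array([ 0.27327399, -0.56135418,  0.23042382]), 'tool_rot': array([ 9.74482278e-01,  2.24462216e-01, -4.81545693e-05, -1.00090513e-03]), 'force': array([-0.41404762, -0.33025252, -0.59632812]), 'ft_torque': array([ 0.01301516,  0.01810741, -0.02859653]), 'gripper_force': 0.0, 'finger_gap': 1.0027345291825618} 0.0187
```

View pics/top0.png

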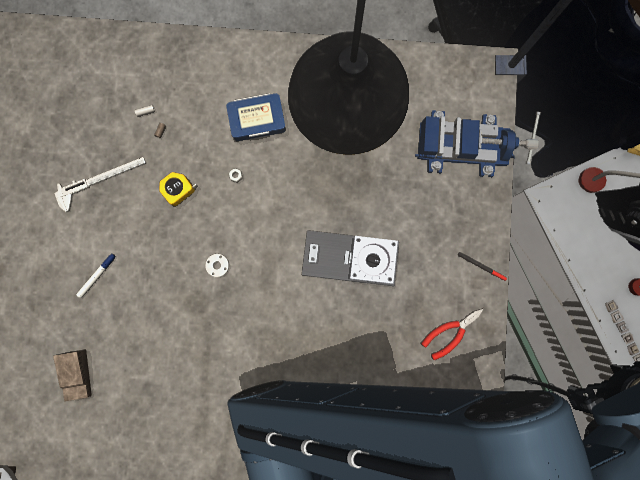

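View pics/scene0.png

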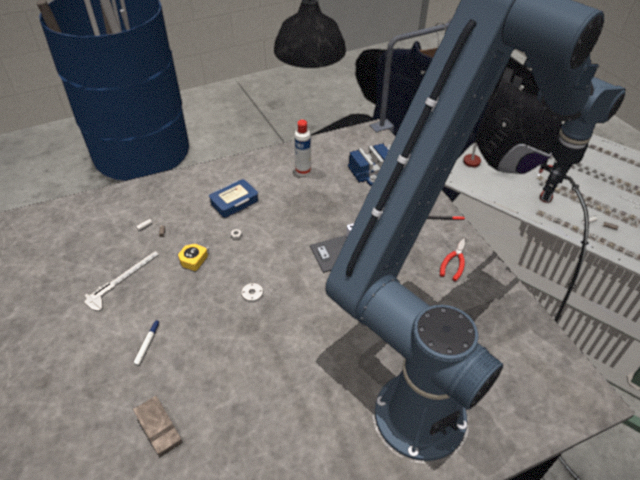

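Top view: flange at (217,265), jig plate from (303,255) to the housing, knob at about (373,261), jaw at (314,253); nut (235,175), tape (177,188), pliers (452,335). Next I measure with masks and take a magnified crop.

```bash
cat > h.py <<'E'
import numpy as np,cv2
from station import sensors,cams,order,manip
def ray(n,uv,z):
    m=cams.camera_model(n);E=np.array(m["extrinsics"]);R=E[:3,:3];c=-R.T@E[:3,3]
    d=R.T@np.array([(uv[0]-m["cx"])/m["fx"],(uv[1]-m["cy"])/m["fy"],1])
    return c+d*(z-c[2])/d[2]
def pix(n,p):
    m=cams.camera_model(n);E=np.array(m["extrinsics"]);q=E[:3,:3]@p+E[:3,3]
    return np.array([m["fx"]*q[0]/q[2]+m["cx"],m["fy"]*q[1]/q[2]+m["cy"]])
def blob(mask,off=(0,0)):
    cs,_=cv2.findContours(mask.astype(np.uint8),cv2.RETR_EXTERNAL,cv2.CHAIN_APPROX_NONE)
    c=max(cs,key=cv2.contourArea);return c+np.array(off)
E
python3 - <<'E'
from h import *
im=cv2.imread("pics/top0.png");g=im.min(2)
c=blob(g[245:288,198:238]>170,(198,245));h=cv2.convexHull(c)
e=cv2.fitEllipse(h);print("flange",e,ray("top",e[0],.012),cv2.contourArea(h))
s=cv2.imread("pics/scene0.png")
c=blob(s.min(2)[278:306,238:268]>140,(238,278));e=cv2.fitEllipse(cv2.convexHull(c));print("flange scene",e,ray("scene",e[0],.012))
c=blob(g[225:295,345:405]>150,(345,225));h=cv2.convexHull(c);r=cv2.minAreaRect(h)
print("housing",r,[ray("top",p,.052).round(4) for p in cv2.boxPoints(r)],ray("top",r[0],.052))
for nm,b,z in(("jaw",(300,240,322,268),.0235),("pad",(340,246,352,268),.021)):
    m=g[b[1]:b[3],b[0]:b[2]]>140;c=blob(m,b[:2]);r=cv2.minAreaRect(c);print(nm,r,ray("top",r[0],z))
cv2.imwrite("pics/crop0.png",np.hstack([cv2.resize(im[222:292,296:406],None,fx=7,fy=7,interpolation=cv2.INTER_CUBIC)]))
E
```

```text
flange ((216.4234161376953, 264.97662353515625), (22.445579528808594, 22.86542510986328), 33.360382080078125) [0.49810839 0.20899585 0.012     ] 388.0
flange scene ((252.5120849609375, 289.97296142578125), (19.489492416381836, 56.06369400024414), 74.4068832397461) [0.49826842 0.20553303 0.012     ]
housing ((373.70733642578125, 259.1341247558594), (43.39958953857422, 43.84132385253906), 6.340191841125488) [array([ 0.4674, -0.1089,  0.052 ]), array([ 0.5689, -0.12  ,  0.052 ]), array([ 0.5584, -0.2204,  0.052 ]), array([ 0.4572, -0.2085,  0.052 ])] [ 0.51272086 -0.16443778  0.052     ]
jaw ((312.9154357910156, 252.6769561767578), (7.938222408294678, 17.985036849975586), 7.125016689300537) [ 0.52870924 -0.02266097  0.0235    ]
pad ((346.2195129394531, 257.0243835449219), (3.312946081161499, 12.368331909179688), 6.34019136428833) [ 0.51914073 -0.10208741  0.021     ]
```

View pics/crop0.png

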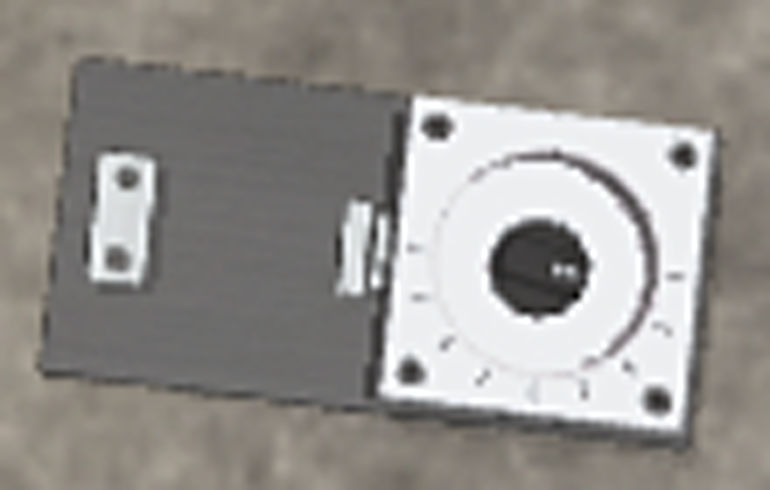

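The crop shows the jaw at left, the pad at crop (355,248), and the knob disc at (540,268) with its white mark at right (565,270). So the bar lies roughly along jig x. The jig's x axis is at about 84° in the world, with origin (0.520,-0.095), so the bay is at (0.524,-0.060). Moving to the flange at (0.498,0.209).

>>> move_arm([
  {"dx":0.29,"dy":1,"dz":-0.15,"rz":0.0645},
  {"dx":0.29,"dy":1,"dz":-0.15,"rz":0.0645},
  {"dx":0.29,"dy":1,"dz":-0.15,"rz":0.0645},
  {"dx":0.29,"dy":1,"dz":-0.15,"rz":0.0645},
  {"dx":0.29,"dy":1,"dz":-0.15,"rz":0.0645},
  {"dx":0.29,"dy":1,"dz":-0.15,"rz":0.0645},
  {"dx":0.29,"dy":1,"dz":-0.15,"rz":0.0645},
  {"dx":0.29,"dy":1,"dz":-0.15,"rz":0.0645},
  {"dx":0.29,"dy":1,"dz":-0.15,"rz":0.0645},
  {"dx":0.29,"dy":1,"dz":-0.15,"rz":0.0645},
], claw=100, newtons=30)

```text
schema error: expected keys dx, dy, dz, rx, ry, rz
```

>>> move_arm([
  {"dx":0.29,"dy":1,"dz":-0.15,"rz":0.0645},
  {"dx":0.29,"dy":1,"dz":-0.15,"rz":0.0645},
  {"dx":0.29,"dy":1,"dz":-0.15,"rz":0.0645},
  {"dx":0.29,"dy":1,"dz":-0.15,"rz":0.0645},
  {"dx":0.29,"dy":1,"dz":-0.15,"rz":0.0645},
  {"dx":0.29,"dy":1,"dz":-0.15,"rz":0.0645},
  {"dx":0.29,"dy":1,"dz":-0.15,"rz":0.0645},
  {"dx":0.29,"dy":1,"dz":-0.15,"rz":0.0645},
  {"dx":0.29,"dy":1,"dz":-0.15,"rz":0.0645},
  {"dx":0.29,"dy":1,"dz":-0.15,"rz":0.0645},
])

```text
schema error: expected keys dx, dy, dz, rx, ry, rz
```

>>> move_arm([
  {"dx":0.29,"dy":1,"dz":-0.15,"rz":0.0645},
  {"dx":0.29,"dy":1,"dz":-0.15,"rz":0.0645},
  {"dx":0.29,"dy":1,"dz":-0.15,"rz":0.0645},
  {"dx":0.29,"dy":1,"dz":-0.15,"rz":0.0645},
  {"dx":0.29,"dy":1,"dz":-0.15,"rz":0.0645},
  {"dx":0.29,"dy":1,"dz":-0.15,"rz":0.0645},
  {"dx":0.29,"dy":1,"dz":-0.15,"rz":0.0645},
  {"dx":0.29,"dy":1,"dz":-0.15,"rz":0.0645},
  {"dx":0.29,"dy":1,"dz":-0.15,"rz":0.0645},
  {"dx":0.29,"dy":1,"dz":-0.15,"rz":0.0645},
])

```text
schema error: expected keys dx, dy, dz, rx, ry, rz
```

Run:
```python
from h import *
# knob mark: contrast-stretched crop, flange re-fit with lower threshold
im=cv2.imread("pics/top0.png");g=im.min(2)
for t in(150,160,180):
    c=cv2.convexHull(blob(g[245:288,198:238]>t,(198,245)));e=cv2.fitEllipse(c);print(t,e[:2],ray("top",e[0],.012).round(4))
w=im[246:278,358:390].astype(float);w=np.clip((w-20)*3,0,255).astype(np.uint8)
cv2.imwrite("pics/knob0.png",cv2.resize(w,None,fx=16,fy=16,interpolation=cv2.INTER_CUBIC))
k=np.array([.5127,-.1644]);print(pix("top",np.array([*k,.046])),pix("top",np.array([*k,.052])),pix("top",np.array([*k,.028])))
s=sensors.sense();print(s["t"],s["tcp_pos"],s["q"],s["force"])
```

```text
150 ((216.34075927734375, 264.9195861816406), (22.745052337646484, 23.12629508972168)) [0.4982 0.2092 0.012 ]
160 ((216.366943359375, 265.0149230957031), (22.598812103271484, 23.020620346069336)) [0.498  0.2091 0.012 ]
180 ((216.520263671875, 264.89984130859375), (22.33057975769043, 22.592716217041016)) [0.4983 0.2088 0.012 ]
[373.43601523 259.29954983] [373.69107581 259.1429693 ] [372.6854949  259.76029085]
0.1 [ 0.27327399 -0.56135418  0.23042382] [-1.29649313e+00  5.28373869e-01  1.43379700e+00 -3.50958534e-07
  1.18142591e+00 -1.78479174e-01] [-0.41404762 -0.33025252 -0.59632812]
```

View pics/knob0.png

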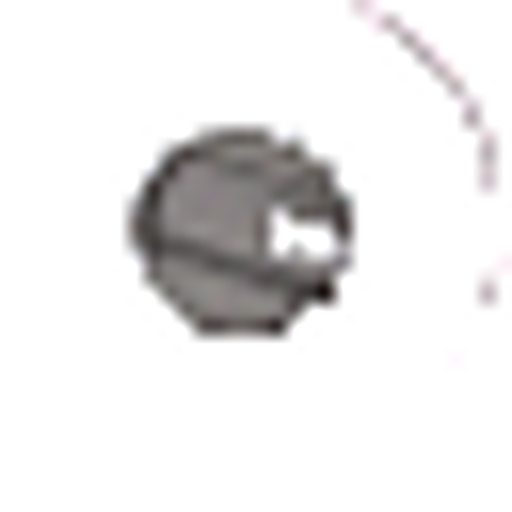

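The magnified knob view shows the bar at crop (160–340, 150–290), its lower edge running down to the right at about 15°, with the white mark at its right end (305,235). The move rows need all six keys.

>>> move_arm([
  {"dx":0.29,"dy":1,"dz":-0.15,"rx":0,"ry":0,"rz":0.0645},
  {"dx":0.29,"dy":1,"dz":-0.15,"rx":0,"ry":0,"rz":0.0645},
  {"dx":0.29,"dy":1,"dz":-0.15,"rx":0,"ry":0,"rz":0.0645},
  {"dx":0.29,"dy":1,"dz":-0.15,"rx":0,"ry":0,"rz":0.0645},
  {"dx":0.29,"dy":1,"dz":-0.15,"rx":0,"ry":0,"rz":0.0645},
  {"dx":0.29,"dy":1,"dz":-0.15,"rx":0,"ry":0,"rz":0.0645},
  {"dx":0.29,"dy":1,"dz":-0.15,"rx":0,"ry":0,"rz":0.0645},
  {"dx":0.29,"dy":1,"dz":-0.15,"rx":0,"ry":0,"rz":0.0645},
  {"dx":0.29,"dy":1,"dz":-0.15,"rx":0,"ry":0,"rz":0.0645},
  {"dx":0.29,"dy":1,"dz":-0.15,"rx":0,"ry":0,"rz":0.0645},
], claw=100, newtons=30)

```text
t: 1.35
tcp_pos: [0.346, -0.311, 0.1935]
tool_rot: [0.923, 0.386, -0.0, -0.0]
force: [0.2, 0.3, -0.2]
finger_gap: 1.002
gripper_force: 0.0
```

>>> move_arm([
  {"dx":0.29,"dy":1,"dz":-0.15,"rx":0,"ry":0,"rz":0.0645},
  {"dx":0.29,"dy":1,"dz":-0.15,"rx":0,"ry":0,"rz":0.0645},
  {"dx":0.29,"dy":1,"dz":-0.15,"rx":0,"ry":0,"rz":0.0645},
  {"dx":0.29,"dy":1,"dz":-0.15,"rx":0,"ry":0,"rz":0.0645},
  {"dx":0.29,"dy":1,"dz":-0.15,"rx":0,"ry":0,"rz":0.0645},
  {"dx":0.29,"dy":1,"dz":-0.15,"rx":0,"ry":0,"rz":0.0645},
  {"dx":0.29,"dy":1,"dz":-0.15,"rx":0,"ry":0,"rz":0.0645},
  {"dx":0.29,"dy":1,"dz":-0.15,"rx":0,"ry":0,"rz":0.0645},
  {"dx":0.29,"dy":1,"dz":-0.15,"rx":0,"ry":0,"rz":0.0645},
  {"dx":0.29,"dy":1,"dz":-0.15,"rx":0,"ry":0,"rz":0.0645},
])

```text
t: 2.6
tcp_pos: [0.4185, -0.0611, 0.1561]
tool_rot: [0.845, 0.535, -0.0, -0.0]
force: [0.2, 0.8, 0.4]
finger_gap: 0.999
gripper_force: 0.0
```

>>> move_arm([
  {"dx":0.29,"dy":1,"dz":-0.15,"rx":0,"ry":0,"rz":0.0645},
  {"dx":0.29,"dy":1,"dz":-0.15,"rx":0,"ry":0,"rz":0.0645},
  {"dx":0.29,"dy":1,"dz":-0.15,"rx":0,"ry":0,"rz":0.0645},
  {"dx":0.29,"dy":1,"dz":-0.15,"rx":0,"ry":0,"rz":0.0645},
  {"dx":0.29,"dy":1,"dz":-0.15,"rx":0,"ry":0,"rz":0.0645},
  {"dx":0.29,"dy":1,"dz":-0.15,"rx":0,"ry":0,"rz":0.0645},
  {"dx":0.29,"dy":1,"dz":-0.15,"rx":0,"ry":0,"rz":0.0645},
  {"dx":0.29,"dy":1,"dz":-0.15,"rx":0,"ry":0,"rz":0.0645},
  {"dx":0.29,"dy":1,"dz":-0.15,"rx":0,"ry":0,"rz":0.0645},
  {"dx":0.29,"dy":1,"dz":-0.15,"rx":0,"ry":0,"rz":0.0645},
])

```text
t: 3.85
tcp_pos: [0.4909, 0.1889, 0.1184]
tool_rot: [0.743, 0.67, -0.0, -0.0]
force: [0.8, 0.6, 0.0]
finger_gap: 0.998
gripper_force: 0.0
```

>>> move_arm([
  {"dx":0.14,"dy":0.4,"dz":-0.4,"rx":0,"ry":0,"rz":0},
  {"dx":0.15,"dy":0.4,"dz":-0.6,"rx":0,"ry":0,"rz":0},
  {"dx":0,"dy":0,"dz":-0.8,"rx":0,"ry":0,"rz":0},
  {"dx":0,"dy":0,"dz":-0.8,"rx":0,"ry":0,"rz":0},
  {"dx":0,"dy":0,"dz":-0.8,"rx":0,"ry":0,"rz":0},
  {"dx":0,"dy":0,"dz":-0.6,"rx":0,"ry":0,"rz":0},
  {"dx":0,"dy":0,"dz":-0.4,"rx":0,"ry":0,"rz":0},
  {"dx":0,"dy":0,"dz":-0.25,"rx":0,"ry":0,"rz":0},
  {"dx":0,"dy":0,"dz":-0.12,"rx":0,"ry":0,"rz":0},
  {"dx":0,"dy":0,"dz":0,"rx":0,"ry":0,"rz":0},
])

```text
t: 5.1
tcp_pos: [0.4984, 0.2081, -0.0003]
tool_rot: [0.743, 0.669, 0.0, 0.0]
force: [0.3, -0.2, -0.1]
finger_gap: 1.002
gripper_force: 0.0
```

>>> move_arm([
  {"dx":0,"dy":0,"dz":0,"rx":0,"ry":0,"rz":0},
  {"dx":0,"dy":0,"dz":0,"rx":0,"ry":0,"rz":0},
  {"dx":0,"dy":0,"dz":0,"rx":0,"ry":0,"rz":0},
  {"dx":0,"dy":0,"dz":0,"rx":0,"ry":0,"rz":0},
  {"dx":0,"dy":0,"dz":0,"rx":0,"ry":0,"rz":0},
  {"dx":0,"dy":0,"dz":0,"rx":0,"ry":0,"rz":0},
  {"dx":0,"dy":0,"dz":0,"rx":0,"ry":0,"rz":0},
  {"dx":0,"dy":0,"dz":0,"rx":0,"ry":0,"rz":0},
  {"dx":0,"dy":0,"dz":0,"rx":0,"ry":0,"rz":0},
  {"dx":0,"dy":0,"dz":0,"rx":0,"ry":0,"rz":0},
], claw=40, newtons=30)

```text
t: 6.35
tcp_pos: [0.4983, 0.208, 0.0003]
tool_rot: [0.743, 0.669, 0.0, 0.0]
force: [-1.4, 0.6, 6.5]
finger_gap: 0.619
gripper_force: 31.2
```

>>> move_arm([
  {"dx":0,"dy":0,"dz":0.2,"rx":0,"ry":0,"rz":0},
  {"dx":0,"dy":0,"dz":0.4,"rx":0,"ry":0,"rz":0},
  {"dx":0,"dy":0,"dz":0.6,"rx":0,"ry":0,"rz":0},
  {"dx":0,"dy":0,"dz":0.6,"rx":0,"ry":0,"rz":0},
  {"dx":0,"dy":0,"dz":0.6,"rx":0,"ry":0,"rz":0},
  {"dx":0,"dy":0,"dz":0.4,"rx":0,"ry":0,"rz":0},
  {"dx":0,"dy":0,"dz":0.2,"rx":0,"ry":0,"rz":0},
  {"dx":0,"dy":0,"dz":0.2,"rx":0,"ry":0,"rz":0},
  {"dx":0,"dy":0,"dz":0,"rx":0,"ry":0,"rz":0},
  {"dx":0,"dy":0,"dz":0,"rx":0,"ry":0,"rz":0},
])

```text
t: 7.6
tcp_pos: [0.4979, 0.2079, 0.0792]
tool_rot: [0.743, 0.669, -0.0, -0.0]
force: [0.1, -0.3, -1.3]
finger_gap: 0.619
gripper_force: 32.0
```

Run:
```python
from h import *
t=cams.snapshot("top")[:,:,::-1];s=cams.snapshot("scene")[:,:,::-1]
st=sensors.sense();p=st["tcp_pos"];print(st["t"],p,st["force"],st["finger_gap"])
a=pix("top",p).astype(int);b=pix("scene",p).astype(int);print(a,b)
f=lambda i,c:cv2.resize(i[max(c[1]-50,0):c[1]+50,c[0]-40:c[0]+40],(400,500),interpolation=cv2.INTER_CUBIC)
cv2.imwrite("pics/grasp.png",np.hstack([f(t,a),f(s,b)]))
```

```text
7.7 [0.49792481 0.20795278 0.07915399] [-0.6388526   0.25101766 -2.36576786] 0.6207941752439318
[211 263] [249 274]
```

View pics/grasp.png

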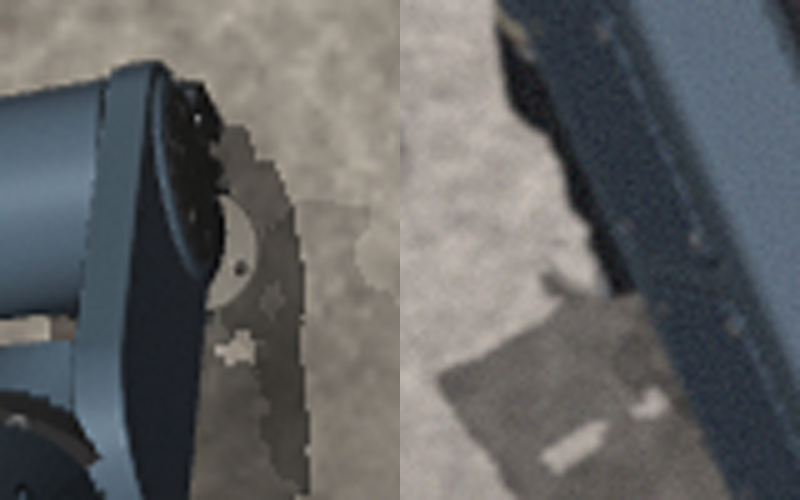

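Picture shows the flange held level in the fingers (its right rim at crop (258,250), i.e. pixel (222.6,263)), as expected. Carrying it to the bay.

>>> move_arm([
  {"dx":0.1,"dy":-0.5,"dz":0,"rx":0,"ry":0,"rz":0},
  {"dx":0.1,"dy":-1,"dz":0,"rx":0,"ry":0,"rz":0},
  {"dx":0.1,"dy":-1,"dz":0,"rx":0,"ry":0,"rz":0},
  {"dx":0.1,"dy":-1,"dz":0,"rx":0,"ry":0,"rz":0},
  {"dx":0.1,"dy":-1,"dz":0,"rx":0,"ry":0,"rz":0},
  {"dx":0.1,"dy":-1,"dz":0,"rx":0,"ry":0,"rz":0},
  {"dx":0.1,"dy":-1,"dz":0,"rx":0,"ry":0,"rz":0},
  {"dx":0.1,"dy":-1,"dz":0,"rx":0,"ry":0,"rz":0},
  {"dx":0.1,"dy":-1,"dz":0,"rx":0,"ry":0,"rz":0},
  {"dx":0.12,"dy":-1,"dz":0,"rx":0,"ry":0,"rz":0},
])

```text
t: 8.95
tcp_pos: [0.5235, -0.0311, 0.0794]
tool_rot: [0.743, 0.669, -0.0, -0.0]
force: [0.6, 0.5, -2.1]
finger_gap: 0.621
gripper_force: 32.0
```

>>> move_arm([
  {"dx":0,"dy":-0.9,"dz":0,"rx":0,"ry":0,"rz":0},
  {"dx":0,"dy":-0.48,"dz":0,"rx":0,"ry":0,"rz":0},
  {"dx":0,"dy":0,"dz":-0.5,"rx":0,"ry":0,"rz":0},
  {"dx":0,"dy":0,"dz":-0.5,"rx":0,"ry":0,"rz":0},
  {"dx":0,"dy":0,"dz":-0.5,"rx":0,"ry":0,"rz":0},
  {"dx":0,"dy":0,"dz":-0.4,"rx":0,"ry":0,"rz":0},
  {"dx":0,"dy":0,"dz":-0.3,"rx":0,"ry":0,"rz":0},
  {"dx":0,"dy":0,"dz":-0.2,"rx":0,"ry":0,"rz":0},
  {"dx":0,"dy":0,"dz":0,"rx":0,"ry":0,"rz":0},
  {"dx":0,"dy":0,"dz":0,"rx":0,"ry":0,"rz":0},
])

```text
t: 10.2
tcp_pos: [0.5239, -0.0641, 0.0198]
tool_rot: [0.743, 0.669, 0.0, 0.0]
force: [0.4, 0.8, -2.0]
finger_gap: 0.619
gripper_force: 32.0
```

>>> move_arm([
  {"dx":0,"dy":0,"dz":-0.12,"rx":0,"ry":0,"rz":0},
  {"dx":0,"dy":0,"dz":-0.12,"rx":0,"ry":0,"rz":0},
  {"dx":0,"dy":0,"dz":-0.08,"rx":0,"ry":0,"rz":0},
  {"dx":0,"dy":0,"dz":-0.06,"rx":0,"ry":0,"rz":0},
  {"dx":0,"dy":0,"dz":-0.04,"rx":0,"ry":0,"rz":0},
  {"dx":0,"dy":0,"dz":-0.02,"rx":0,"ry":0,"rz":0},
  {"dx":0,"dy":0,"dz":0,"rx":0,"ry":0,"rz":0},
  {"dx":0,"dy":0,"dz":0,"rx":0,"ry":0,"rz":0},
  {"dx":0,"dy":0,"dz":0,"rx":0,"ry":0,"rz":0},
  {"dx":0,"dy":0,"dz":0,"rx":0,"ry":0,"rz":0},
])

```text
t: 11.45
tcp_pos: [0.5237, -0.064, 0.0086]
tool_rot: [0.743, 0.669, 0.0, 0.0]
force: [0.0, -0.2, -2.0]
finger_gap: 0.614
gripper_force: 32.0
```

>>> move_arm([
  {"dx":0,"dy":0,"dz":-0.02,"rx":0,"ry":0,"rz":0},
  {"dx":0,"dy":0,"dz":-0.02,"rx":0,"ry":0,"rz":0},
  {"dx":0,"dy":0,"dz":0,"rx":0,"ry":0,"rz":0},
  {"dx":0,"dy":0,"dz":0,"rx":0,"ry":0,"rz":0},
  {"dx":0,"dy":0,"dz":0,"rx":0,"ry":0,"rz":0},
  {"dx":0,"dy":0,"dz":0,"rx":0,"ry":0,"rz":0},
  {"dx":0,"dy":0,"dz":0,"rx":0,"ry":0,"rz":0},
  {"dx":0,"dy":0,"dz":0,"rx":0,"ry":0,"rz":0},
  {"dx":0,"dy":0,"dz":0,"rx":0,"ry":0,"rz":0},
  {"dx":0,"dy":0,"dz":0,"rx":0,"ry":0,"rz":0},
])

```text
t: 12.7
tcp_pos: [0.5238, -0.064, 0.0083]
tool_rot: [0.743, 0.669, 0.0, 0.0]
force: [-0.6, -0.3, 6.5]
finger_gap: 0.611
gripper_force: 32.8
```

>>> move_arm([
  {"dx":0,"dy":0,"dz":0,"rx":0,"ry":0,"rz":0},
  {"dx":0,"dy":0,"dz":0,"rx":0,"ry":0,"rz":0},
  {"dx":0,"dy":0,"dz":0,"rx":0,"ry":0,"rz":0},
  {"dx":0,"dy":0,"dz":0,"rx":0,"ry":0,"rz":0},
  {"dx":0,"dy":0,"dz":0,"rx":0,"ry":0,"rz":0},
  {"dx":0,"dy":0,"dz":0.3,"rx":0,"ry":0,"rz":0},
  {"dx":0,"dy":0,"dz":0.6,"rx":0,"ry":0,"rz":0},
  {"dx":0,"dy":0,"dz":0.8,"rx":0,"ry":0,"rz":0},
  {"dx":0,"dy":0,"dz":0.8,"rx":0,"ry":0,"rz":0},
  {"dx":0,"dy":0,"dz":0.8,"rx":0,"ry":0,"rz":0},
], claw=85)

```text
t: 13.95
tcp_pos: [0.5239, -0.064, 0.0919]
tool_rot: [0.743, 0.669, 0.0, 0.001]
force: [-0.2, -0.4, -0.2]
finger_gap: 0.855
gripper_force: 0.0
```

>>> move_arm([
  {"dx":-0.05,"dy":-0.4,"dz":0.1,"rx":0,"ry":0,"rz":-0.04},
  {"dx":-0.05,"dy":-0.6,"dz":0,"rx":0,"ry":0,"rz":-0.04},
  {"dx":-0.1,"dy":-0.7,"dz":0,"rx":0,"ry":0,"rz":-0.04},
  {"dx":-0.1,"dy":-0.7,"dz":0,"rx":0,"ry":0,"rz":-0.05},
  {"dx":-0.05,"dy":-0.7,"dz":0,"rx":0,"ry":0,"rz":-0.05},
  {"dx":-0.05,"dy":-0.6,"dz":0,"rx":0,"ry":0,"rz":-0.05},
  {"dx":-0.05,"dy":-0.32,"dz":0,"rx":0,"ry":0,"rz":-0.05},
  {"dx":0,"dy":0,"dz":0,"rx":0,"ry":0,"rz":0},
  {"dx":0,"dy":0,"dz":0,"rx":0,"ry":0,"rz":0},
  {"dx":0,"dy":0,"dz":0,"rx":0,"ry":0,"rz":0},
], claw=33)

```text
t: 15.2
tcp_pos: [0.5124, -0.1639, 0.0926]
tool_rot: [0.796, 0.605, -0.0, -0.0]
force: [-0.3, -0.2, 1.0]
finger_gap: 0.331
gripper_force: 0.0
```

Run:
```python
from h import *
t=cams.snapshot("top")[:,:,::-1]
cv2.imwrite("pics/t2.png",t)
cv2.imwrite("pics/placed.png",cv2.resize(t[210:300,280:410],None,fx=6,fy=6,interpolation=cv2.INTER_CUBIC))
s=sensors.sense();print(s["t"],s["tcp_pos"],s["tool_rot"],s["q"],s["finger_gap"],s["ft_torque"])
```

```text
15.25 [ 0.51245964 -0.1638913   0.09261402] [ 7.96290632e-01  6.04914228e-01 -3.93670961e-06 -7.20472130e-05] [-5.17362064e-01  6.19559328e-01  1.76779804e+00  7.20959646e-05
  7.54370887e-01 -2.45934578e-01] 0.3263986450871615 [ 0.03129043 -0.03524258 -0.03291624]
```

View pics/placed.png

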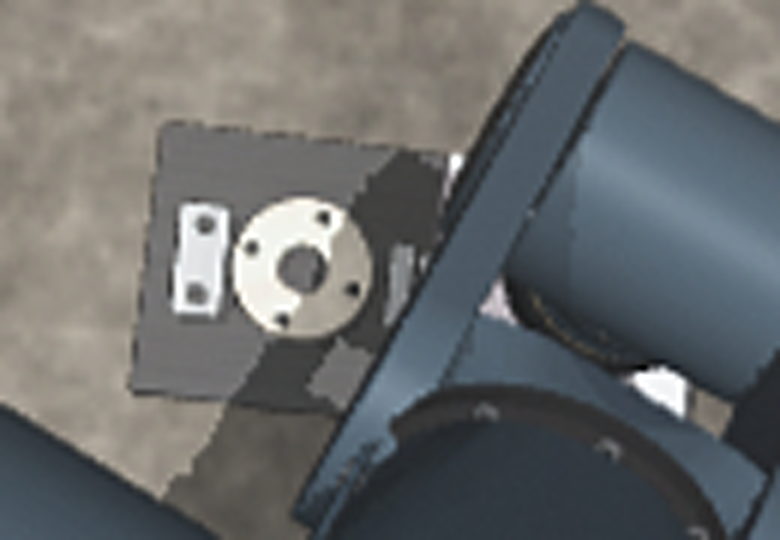

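Picture: flange flat in the bay (centre at crop (303,268)), in line with the jaw, with a small gap to jaw and a larger gap to the pad. Descending onto the knob.

>>> move_arm([
  {"dx":0.01,"dy":-0.02,"dz":-0.4,"rx":0,"ry":0,"rz":0},
  {"dx":0,"dy":0,"dz":-0.5,"rx":0,"ry":0,"rz":0},
  {"dx":0,"dy":0,"dz":-0.4,"rx":0,"ry":0,"rz":0},
  {"dx":0,"dy":0,"dz":-0.25,"rx":0,"ry":0,"rz":0},
  {"dx":0,"dy":0,"dz":-0.2,"rx":0,"ry":0,"rz":0},
  {"dx":0,"dy":0,"dz":-0.2,"rx":0,"ry":0,"rz":0},
  {"dx":0,"dy":0,"dz":-0.15,"rx":0,"ry":0,"rz":0},
  {"dx":0,"dy":0,"dz":-0.15,"rx":0,"ry":0,"rz":0},
  {"dx":0,"dy":0,"dz":-0.1,"rx":0,"ry":0,"rz":0},
  {"dx":0,"dy":0,"dz":0,"rx":0,"ry":0,"rz":0},
])

```text
t: 16.5
tcp_pos: [0.5126, -0.165, 0.0337]
tool_rot: [0.797, 0.605, -0.0, -0.0]
force: [0.2, 0.5, 0.2]
finger_gap: 0.332
gripper_force: 0.0
```

>>> move_arm([
  {"dx":0,"dy":0,"dz":0,"rx":0,"ry":0,"rz":0},
  {"dx":0,"dy":0,"dz":0,"rx":0,"ry":0,"rz":0},
  {"dx":0,"dy":0,"dz":0,"rx":0,"ry":0,"rz":0},
  {"dx":0,"dy":0,"dz":0,"rx":0,"ry":0,"rz":0},
  {"dx":0,"dy":0,"dz":0,"rx":0,"ry":0,"rz":0},
  {"dx":0,"dy":0,"dz":0,"rx":0,"ry":0,"rz":0},
  {"dx":0,"dy":0,"dz":0,"rx":0,"ry":0,"rz":0},
  {"dx":0,"dy":0,"dz":0,"rx":0,"ry":0,"rz":0},
  {"dx":0,"dy":0,"dz":0,"rx":0,"ry":0,"rz":0},
  {"dx":0,"dy":0,"dz":0,"rx":0,"ry":0,"rz":0},
], claw=0, newtons=40)

```text
t: 17.75
tcp_pos: [0.5116, -0.1646, 0.034]
tool_rot: [0.796, 0.605, -0.001, -0.001]
force: [-5.1, 0.3, 5.6]
finger_gap: 0.154
gripper_force: 39.7
```

```bash
cat > st.py <<'E'
from h import *
s=sensors.sense();r=s["tool_rot"]
print(s["t"].__round__(2),s["tcp_pos"].round(4),"yaw_y",np.degrees(2*np.arctan2(r[1],r[0])).round(2)-90,"F",s["force"].round(2),"T",s["ft_torque"].round(3),s["finger_gap"].__round__(3),"q",s["q"].round(4),"tau",s["tau"].round(3))
E
python3 st.py
```

```text
17.75 [ 0.5116 -0.1646  0.034 ] yaw_y -15.590000000000003 F [-5.05  0.32  5.58] T [-0.046  0.826 -0.04 ] 0.154 q [-5.1910e-01  7.2350e-01  1.7915e+00 -7.0000e-04  6.2900e-01 -2.4650e-01] tau [ 9.1400e-01 -4.0317e+01 -9.5010e+00  4.1600e-01 -1.1230e+00 -2.2000e-02]
```

>>> move_arm([
  {"dx":-0.03,"dy":0,"dz":0,"rx":0,"ry":0,"rz":0},
  {"dx":-0.02,"dy":0,"dz":0,"rx":0,"ry":0,"rz":0},
  {"dx":0,"dy":0,"dz":0,"rx":0,"ry":0,"rz":-0.1},
  {"dx":0,"dy":0,"dz":0,"rx":0,"ry":0,"rz":-0.2},
  {"dx":0,"dy":0,"dz":0,"rx":0,"ry":0,"rz":-0.2},
  {"dx":0,"dy":0,"dz":0,"rx":0,"ry":0,"rz":-0.2},
  {"dx":0,"dy":0,"dz":0,"rx":0,"ry":0,"rz":-0.2},
  {"dx":0,"dy":0,"dz":0,"rx":0,"ry":0,"rz":-0.1},
  {"dx":0,"dy":0,"dz":0,"rx":0,"ry":0,"rz":0},
  {"dx":0,"dy":0,"dz":0,"rx":0,"ry":0,"rz":0},
])

```text
t: 19.0
tcp_pos: [0.5117, -0.1648, 0.034]
tool_rot: [0.926, 0.378, 0.0, 0.0]
force: [-1.8, 2.1, 5.6]
finger_gap: 0.15
gripper_force: 39.6
```

```bash
python3 st.py
```

```text
19.0 [ 0.5117 -0.1648  0.034 ] yaw_y -45.6 F [-1.78  2.1   5.6 ] T [0.32  0.373 0.052] 0.15 q [-5.1970e-01  7.2310e-01  1.7932e+00  6.0000e-04  6.2500e-01  2.7580e-01] tau [-5.1100e-01 -4.0211e+01 -8.6820e+00 -5.5000e-02 -7.7300e-01  2.0000e-02]
```

>>> move_arm([
  {"dx":-0.01,"dy":0.01,"dz":0.02,"rx":0,"ry":0,"rz":-0.07},
  {"dx":0,"dy":0,"dz":0.02,"rx":0,"ry":0,"rz":-0.07},
  {"dx":0,"dy":0,"dz":0,"rx":0,"ry":0,"rz":-0.07},
  {"dx":0,"dy":0,"dz":0,"rx":0,"ry":0,"rz":-0.07},
  {"dx":0,"dy":0,"dz":0,"rx":0,"ry":0,"rz":-0.07},
  {"dx":0,"dy":0,"dz":0,"rx":0,"ry":0,"rz":-0.07},
  {"dx":0,"dy":0,"dz":0,"rx":0,"ry":0,"rz":-0.07},
  {"dx":0,"dy":0,"dz":0,"rx":0,"ry":0,"rz":-0.07},
  {"dx":0,"dy":0,"dz":0,"rx":0,"ry":0,"rz":-0.07},
  {"dx":0,"dy":0,"dz":0,"rx":0,"ry":0,"rz":-0.07},
])

```text
t: 20.25
tcp_pos: [0.5116, -0.165, 0.0343]
tool_rot: [0.979, 0.202, 0.0, 0.0]
force: [5.1, -1.0, -20.5]
finger_gap: 0.148
gripper_force: 39.0
```

```bash
python3 st.py
```

```text
20.25 [ 0.5116 -0.165   0.0343] yaw_y -66.75 F [  5.06  -1.03 -20.52] T [-0.177 -0.845  0.183] 0.148 q [-0.52    0.7224  1.7935  0.      0.625   0.645 ] tau [-5.7600e-01 -5.1994e+01 -7.1350e+00 -1.3100e-01  1.4440e+00 -7.0000e-03]
```

>>> move_arm([
  {"dx":0,"dy":0,"dz":-0.015,"rx":0,"ry":0,"rz":-0.01},
  {"dx":0,"dy":0,"dz":-0.015,"rx":0,"ry":0,"rz":-0.01},
  {"dx":0,"dy":0,"dz":0,"rx":0,"ry":0,"rz":-0.01},
  {"dx":0,"dy":0,"dz":0,"rx":0,"ry":0,"rz":-0.01},
  {"dx":0,"dy":0,"dz":0,"rx":0,"ry":0,"rz":-0.01},
  {"dx":0,"dy":0,"dz":0,"rx":0,"ry":0,"rz":-0.01},
  {"dx":0,"dy":0,"dz":0,"rx":0,"ry":0,"rz":-0.01},
  {"dx":0,"dy":0,"dz":0,"rx":0,"ry":0,"rz":-0.01},
  {"dx":0,"dy":0,"dz":0,"rx":0,"ry":0,"rz":-0.01},
  {"dx":0,"dy":0,"dz":0,"rx":0,"ry":0,"rz":-0.01},
])

```text
t: 21.5
tcp_pos: [0.5115, -0.165, 0.0342]
tool_rot: [0.984, 0.177, 0.0, 0.0]
force: [4.6, -0.4, -16.0]
finger_gap: 0.149
gripper_force: 39.6
```

```bash
python3 st.py
python3 - <<'E'
from h import *
print([sensors.sense()["ft_torque"][2].round(3) for _ in range(4)])
E
```

```text
21.5 [ 0.5115 -0.165   0.0342] yaw_y -69.63 F [  4.62  -0.44 -15.96] T [-0.193 -0.798  0.21 ] 0.149 q [-0.52    0.7225  1.7937 -0.      0.6244  0.6954] tau [ -0.446 -49.445  -6.555  -0.091   1.394   0.154]
[np.float64(0.21), np.float64(0.21), np.float64(0.21), np.float64(0.21)]
```

>>> move_arm([
  {"dx":0,"dy":0,"dz":0,"rx":0,"ry":0,"rz":-0.01},
  {"dx":0,"dy":0,"dz":0,"rx":0,"ry":0,"rz":-0.01},
  {"dx":0,"dy":0,"dz":0,"rx":0,"ry":0,"rz":-0.01},
  {"dx":0,"dy":0,"dz":0,"rx":0,"ry":0,"rz":-0.01},
  {"dx":0,"dy":0,"dz":0,"rx":0,"ry":0,"rz":-0.01},
  {"dx":0,"dy":0,"dz":0,"rx":0,"ry":0,"rz":-0.01},
  {"dx":0,"dy":0,"dz":0,"rx":0,"ry":0,"rz":-0.01},
  {"dx":0,"dy":0,"dz":0,"rx":0,"ry":0,"rz":-0.01},
  {"dx":0,"dy":0,"dz":0,"rx":0,"ry":0,"rz":-0.01},
  {"dx":0,"dy":0,"dz":0,"rx":0,"ry":0,"rz":-0.01},
])

```text
t: 22.75
tcp_pos: [0.5116, -0.165, 0.0342]
tool_rot: [0.989, 0.151, 0.0, 0.0]
force: [5.2, -0.5, -15.9]
finger_gap: 0.149
gripper_force: 39.6
```

```bash
python3 st.py
```

```text
22.75 [ 0.5116 -0.165   0.0342] yaw_y -72.62 F [  5.25  -0.54 -15.88] T [-0.233 -0.858  0.173] 0.149 q [-5.2000e-01  7.2250e-01  1.7937e+00 -1.0000e-04  6.2440e-01  7.4760e-01] tau [ -0.44  -49.45   -6.549  -0.081   1.396   0.162]
```

>>> move_arm([
  {"dx":0,"dy":0,"dz":-0.02,"rx":0,"ry":0,"rz":-0.01},
  {"dx":0,"dy":0,"dz":-0.01,"rx":0,"ry":0,"rz":-0.01},
  {"dx":0,"dy":0,"dz":0,"rx":0,"ry":0,"rz":-0.01},
  {"dx":0,"dy":0,"dz":0,"rx":0,"ry":0,"rz":-0.01},
  {"dx":0,"dy":0,"dz":0,"rx":0,"ry":0,"rz":-0.01},
  {"dx":0,"dy":0,"dz":0,"rx":0,"ry":0,"rz":-0.01},
  {"dx":0,"dy":0,"dz":0,"rx":0,"ry":0,"rz":-0.01},
  {"dx":0,"dy":0,"dz":0,"rx":0,"ry":0,"rz":-0.01},
  {"dx":0,"dy":0,"dz":0,"rx":0,"ry":0,"rz":-0.01},
  {"dx":0,"dy":0,"dz":0,"rx":0,"ry":0,"rz":-0.01},
])

```text
t: 24.0
tcp_pos: [0.5116, -0.165, 0.034]
tool_rot: [0.992, 0.125, 0.0, 0.0]
force: [1.9, -1.0, 6.1]
finger_gap: 0.148
gripper_force: 42.3
```

```bash
python3 st.py
```

```text
24.0 [ 0.5116 -0.165   0.034 ] yaw_y -75.62 F [ 1.93 -1.01  6.06] T [-0.09  -0.345  0.129] 0.148 q [-5.2000e-01  7.2290e-01  1.7939e+00 -1.0000e-04  6.2370e-01  8.0000e-01] tau [ -0.282 -38.694  -5.381   0.067   0.61    0.162]
```

>>> move_arm([
  {"dx":0,"dy":0,"dz":0,"rx":0,"ry":0,"rz":-0.01},
  {"dx":0,"dy":0,"dz":0,"rx":0,"ry":0,"rz":-0.01},
  {"dx":0,"dy":0,"dz":0,"rx":0,"ry":0,"rz":-0.01},
  {"dx":0,"dy":0,"dz":0,"rx":0,"ry":0,"rz":-0.01},
  {"dx":0,"dy":0,"dz":0,"rx":0,"ry":0,"rz":-0.01},
  {"dx":0,"dy":0,"dz":0,"rx":0,"ry":0,"rz":-0.01},
  {"dx":0,"dy":0,"dz":0,"rx":0,"ry":0,"rz":-0.01},
  {"dx":0,"dy":0,"dz":0,"rx":0,"ry":0,"rz":-0.01},
  {"dx":0,"dy":0,"dz":0,"rx":0,"ry":0,"rz":-0.01},
  {"dx":0,"dy":0,"dz":0,"rx":0,"ry":0,"rz":-0.01},
])

```text
t: 25.25
tcp_pos: [0.5116, -0.165, 0.034]
tool_rot: [0.995, 0.099, 0.0, 0.0]
force: [2.7, 0.1, 6.2]
finger_gap: 0.153
gripper_force: 42.3
```

```bash
python3 st.py
```

```text
25.25 [ 0.5116 -0.165   0.034 ] yaw_y -78.62 F [2.66 0.07 6.24] T [-0.201 -0.362  0.183] 0.153 q [-5.2000e-01  7.2280e-01  1.7938e+00 -2.0000e-04  6.2370e-01  8.5240e-01] tau [ -0.264 -38.697  -5.376   0.072   0.611   0.162]
```

>>> move_arm([
  {"dx":0,"dy":0,"dz":0,"rx":0,"ry":0,"rz":-0.01},
  {"dx":0,"dy":0,"dz":0,"rx":0,"ry":0,"rz":-0.01},
  {"dx":0,"dy":0,"dz":0,"rx":0,"ry":0,"rz":-0.01},
  {"dx":0,"dy":0,"dz":0,"rx":0,"ry":0,"rz":-0.01},
  {"dx":0,"dy":0,"dz":0,"rx":0,"ry":0,"rz":-0.01},
  {"dx":0,"dy":0,"dz":0,"rx":0,"ry":0,"rz":-0.01},
  {"dx":0,"dy":0,"dz":0,"rx":0,"ry":0,"rz":-0.01},
  {"dx":0,"dy":0,"dz":0,"rx":0,"ry":0,"rz":-0.01},
  {"dx":0,"dy":0,"dz":0,"rx":0,"ry":0,"rz":-0.01},
  {"dx":0,"dy":0,"dz":0,"rx":0,"ry":0,"rz":-0.01},
])

```text
t: 26.5
tcp_pos: [0.5116, -0.165, 0.034]
tool_rot: [0.997, 0.073, 0.0, 0.0]
force: [2.4, -0.2, 6.1]
finger_gap: 0.146
gripper_force: 42.3
```

```bash
python3 st.py
```

```text
26.5 [ 0.5116 -0.165   0.034 ] yaw_y -81.62 F [ 2.45 -0.19  6.06] T [-0.169 -0.343  0.169] 0.146 q [-5.2000e-01  7.2280e-01  1.7938e+00 -2.0000e-04  6.2370e-01  9.0470e-01] tau [ -0.246 -38.701  -5.371   0.078   0.613   0.162]
```

>>> move_arm([
  {"dx":0,"dy":0,"dz":0,"rx":0,"ry":0,"rz":-0.01},
  {"dx":0,"dy":0,"dz":0,"rx":0,"ry":0,"rz":-0.01},
  {"dx":0,"dy":0,"dz":0,"rx":0,"ry":0,"rz":-0.01},
  {"dx":0,"dy":0,"dz":0,"rx":0,"ry":0,"rz":-0.01},
  {"dx":0,"dy":0,"dz":0,"rx":0,"ry":0,"rz":-0.01},
  {"dx":0,"dy":0,"dz":0,"rx":0,"ry":0,"rz":-0.01},
  {"dx":0,"dy":0,"dz":0,"rx":0,"ry":0,"rz":-0.01},
  {"dx":0,"dy":0,"dz":0,"rx":0,"ry":0,"rz":-0.01},
  {"dx":0,"dy":0,"dz":0,"rx":0,"ry":0,"rz":-0.01},
  {"dx":0,"dy":0,"dz":0,"rx":0,"ry":0,"rz":-0.01},
])

```text
t: 27.75
tcp_pos: [0.5116, -0.165, 0.034]
tool_rot: [0.999, 0.047, 0.0, 0.0]
force: [1.2, -0.2, 5.5]
finger_gap: 0.152
gripper_force: 42.3
```

```bash
python3 st.py
```

```text
27.75 [ 0.5116 -0.165   0.034 ] yaw_y -84.62 F [ 1.24 -0.18  5.5 ] T [-0.128 -0.317  0.231] 0.152 q [-5.2000e-01  7.2280e-01  1.7938e+00 -2.0000e-04  6.2370e-01  9.5710e-01] tau [ -0.223 -38.704  -5.366   0.083   0.614   0.162]
```

>>> move_arm([
  {"dx":0,"dy":0,"dz":0,"rx":0,"ry":0,"rz":-0.01},
  {"dx":0,"dy":0,"dz":0,"rx":0,"ry":0,"rz":-0.01},
  {"dx":0,"dy":0,"dz":0,"rx":0,"ry":0,"rz":-0.01},
  {"dx":0,"dy":0,"dz":0,"rx":0,"ry":0,"rz":-0.01},
  {"dx":0,"dy":0,"dz":0,"rx":0,"ry":0,"rz":-0.01},
  {"dx":0,"dy":0,"dz":0,"rx":0,"ry":0,"rz":-0.01},
  {"dx":0,"dy":0,"dz":0,"rx":0,"ry":0,"rz":-0.01},
  {"dx":0,"dy":0,"dz":0,"rx":0,"ry":0,"rz":-0.01},
  {"dx":0,"dy":0,"dz":0,"rx":0,"ry":0,"rz":-0.01},
  {"dx":0,"dy":0,"dz":0,"rx":0,"ry":0,"rz":-0.01},
])

```text
t: 29.0
tcp_pos: [0.5116, -0.165, 0.0341]
tool_rot: [1.0, 0.021, 0.0, 0.0]
force: [2.2, -0.2, 6.5]
finger_gap: 0.148
gripper_force: 42.3
```

```bash
python3 st.py
```

```text
29.0 [ 0.5116 -0.165   0.0341] yaw_y -87.62 F [ 2.16 -0.17  6.54] T [-0.166 -0.33   0.204] 0.148 q [-5.2000e-01  7.2280e-01  1.7938e+00 -2.0000e-04  6.2370e-01  1.0094e+00] tau [ -0.204 -38.706  -5.363   0.089   0.616   0.162]
```

>>> move_arm([
  {"dx":0,"dy":0,"dz":0,"rx":0,"ry":0,"rz":-0.01},
  {"dx":0,"dy":0,"dz":0,"rx":0,"ry":0,"rz":-0.01},
  {"dx":0,"dy":0,"dz":0,"rx":0,"ry":0,"rz":-0.01},
  {"dx":0,"dy":0,"dz":0,"rx":0,"ry":0,"rz":-0.01},
  {"dx":0,"dy":0,"dz":0,"rx":0,"ry":0,"rz":-0.01},
  {"dx":0,"dy":0,"dz":0,"rx":0,"ry":0,"rz":-0.01},
  {"dx":0,"dy":0,"dz":0,"rx":0,"ry":0,"rz":-0.01},
  {"dx":0,"dy":0,"dz":0,"rx":0,"ry":0,"rz":-0.01},
  {"dx":0,"dy":0,"dz":0,"rx":0,"ry":0,"rz":-0.01},
  {"dx":0,"dy":0,"dz":0,"rx":0,"ry":0,"rz":-0.01},
])

```text
t: 30.25
tcp_pos: [0.5116, -0.1651, 0.034]
tool_rot: [1.0, -0.005, 0.001, 0.0]
force: [1.3, -1.2, 5.8]
finger_gap: 0.15
gripper_force: 42.3
```

```bash
python3 st.py
```

```text
30.25 [ 0.5116 -0.1651  0.034 ] yaw_y -90.62 F [ 1.35 -1.18  5.83] T [-0.091 -0.281  0.161] 0.15 q [-5.2000e-01  7.2280e-01  1.7938e+00 -2.0000e-04  6.2370e-01  1.0618e+00] tau [ -0.182 -38.71   -5.359   0.096   0.616   0.162]
```

>>> move_arm([
  {"dx":0,"dy":0,"dz":0,"rx":0,"ry":0,"rz":-0.01},
  {"dx":0,"dy":0,"dz":0,"rx":0,"ry":0,"rz":-0.01},
  {"dx":0,"dy":0,"dz":0,"rx":0,"ry":0,"rz":-0.01},
  {"dx":0,"dy":0,"dz":0,"rx":0,"ry":0,"rz":-0.01},
  {"dx":0,"dy":0,"dz":0,"rx":0,"ry":0,"rz":-0.01},
  {"dx":0,"dy":0,"dz":0,"rx":0,"ry":0,"rz":-0.01},
  {"dx":0,"dy":0,"dz":0,"rx":0,"ry":0,"rz":-0.01},
  {"dx":0,"dy":0,"dz":0,"rx":0,"ry":0,"rz":-0.01},
  {"dx":0,"dy":0,"dz":0,"rx":0,"ry":0,"rz":-0.01},
  {"dx":0,"dy":0,"dz":0,"rx":0,"ry":0,"rz":-0.01},
])

```text
t: 31.5
tcp_pos: [0.5116, -0.1651, 0.034]
tool_rot: [1.0, -0.032, 0.001, 0.0]
force: [2.6, -0.8, 5.6]
finger_gap: 0.145
gripper_force: 42.3
```

```bash
python3 st.py
```

```text
31.5 [ 0.5116 -0.1651  0.034 ] yaw_y -93.62 F [ 2.64 -0.81  5.58] T [-0.148 -0.323  0.17 ] 0.145 q [-5.2000e-01  7.2280e-01  1.7938e+00 -2.0000e-04  6.2370e-01  1.1142e+00] tau [ -0.165 -38.712  -5.355   0.104   0.617   0.165]
```

>>> move_arm([
  {"dx":0,"dy":0,"dz":0,"rx":0,"ry":0,"rz":-0.01},
  {"dx":0,"dy":0,"dz":0,"rx":0,"ry":0,"rz":-0.01},
  {"dx":0,"dy":0,"dz":0,"rx":0,"ry":0,"rz":-0.01},
  {"dx":0,"dy":0,"dz":0,"rx":0,"ry":0,"rz":-0.01},
  {"dx":0,"dy":0,"dz":0,"rx":0,"ry":0,"rz":-0.01},
  {"dx":0,"dy":0,"dz":0,"rx":0,"ry":0,"rz":-0.01},
  {"dx":0,"dy":0,"dz":0,"rx":0,"ry":0,"rz":-0.01},
  {"dx":0,"dy":0,"dz":0,"rx":0,"ry":0,"rz":-0.01},
  {"dx":0,"dy":0,"dz":0,"rx":0,"ry":0,"rz":-0.01},
  {"dx":0,"dy":0,"dz":0,"rx":0,"ry":0,"rz":-0.01},
])

```text
t: 32.75
tcp_pos: [0.5116, -0.1651, 0.0341]
tool_rot: [0.998, -0.058, 0.001, 0.0]
force: [1.7, -0.6, 6.1]
finger_gap: 0.149
gripper_force: 42.3
```

```bash
python3 st.py
```

```text
32.75 [ 0.5116 -0.1651  0.0341] yaw_y -96.62 F [ 1.71 -0.63  6.12] T [-0.139 -0.309  0.2  ] 0.149 q [-5.2000e-01  7.2280e-01  1.7938e+00 -2.0000e-04  6.2370e-01  1.1665e+00] tau [ -0.142 -38.714  -5.352   0.111   0.618   0.165]
```

>>> move_arm([
  {"dx":0,"dy":0,"dz":0,"rx":0,"ry":0,"rz":-0.01},
  {"dx":0,"dy":0,"dz":0,"rx":0,"ry":0,"rz":-0.01},
  {"dx":0,"dy":0,"dz":0,"rx":0,"ry":0,"rz":-0.01},
  {"dx":0,"dy":0,"dz":0,"rx":0,"ry":0,"rz":-0.01},
  {"dx":0,"dy":0,"dz":0,"rx":0,"ry":0,"rz":-0.01},
  {"dx":0,"dy":0,"dz":0,"rx":0,"ry":0,"rz":-0.01},
  {"dx":0,"dy":0,"dz":0,"rx":0,"ry":0,"rz":-0.01},
  {"dx":0,"dy":0,"dz":0,"rx":0,"ry":0,"rz":-0.01},
  {"dx":0,"dy":0,"dz":0,"rx":0,"ry":0,"rz":-0.01},
  {"dx":0,"dy":0,"dz":0,"rx":0,"ry":0,"rz":-0.01},
])

```text
t: 34.0
tcp_pos: [0.5116, -0.1651, 0.034]
tool_rot: [0.996, -0.084, 0.001, 0.0]
force: [2.1, -0.9, 5.6]
finger_gap: 0.15
gripper_force: 42.3
```

```bash
python3 st.py
```

```text
34.0 [ 0.5116 -0.1651  0.034 ] yaw_y -99.62 F [ 2.15 -0.87  5.56] T [-0.197 -0.26   0.193] 0.15 q [-5.2000e-01  7.2280e-01  1.7938e+00 -3.0000e-04  6.2370e-01  1.2188e+00] tau [ -0.119 -38.716  -5.35    0.117   0.618   0.165]
```

>>> move_arm([
  {"dx":0,"dy":0,"dz":0,"rx":0,"ry":0,"rz":-0.01},
  {"dx":0,"dy":0,"dz":0,"rx":0,"ry":0,"rz":-0.01},
  {"dx":0,"dy":0,"dz":0,"rx":0,"ry":0,"rz":-0.01},
  {"dx":0,"dy":0,"dz":0,"rx":0,"ry":0,"rz":-0.01},
  {"dx":0,"dy":0,"dz":0,"rx":0,"ry":0,"rz":-0.01},
  {"dx":0,"dy":0,"dz":0,"rx":0,"ry":0,"rz":-0.01},
  {"dx":0,"dy":0,"dz":0,"rx":0,"ry":0,"rz":-0.01},
  {"dx":0,"dy":0,"dz":0,"rx":0,"ry":0,"rz":-0.01},
  {"dx":0,"dy":0,"dz":0,"rx":0,"ry":0,"rz":-0.01},
  {"dx":0,"dy":0,"dz":0,"rx":0,"ry":0,"rz":-0.01},
])

```text
t: 35.25
tcp_pos: [0.5116, -0.1651, 0.0341]
tool_rot: [0.994, -0.11, 0.001, 0.0]
force: [1.7, -1.0, 6.8]
finger_gap: 0.146
gripper_force: 42.3
```

```bash
python3 st.py
```

```text
35.25 [ 0.5116 -0.1651  0.0341] yaw_y -102.62 F [ 1.68 -0.96  6.83] T [-0.118 -0.262  0.206] 0.146 q [-5.2000e-01  7.2280e-01  1.7938e+00 -3.0000e-04  6.2360e-01  1.2712e+00] tau [ -0.102 -38.717  -5.348   0.127   0.618   0.17 ]
```

>>> move_arm([
  {"dx":0,"dy":0,"dz":0,"rx":0,"ry":0,"rz":-0.01},
  {"dx":0,"dy":0,"dz":0,"rx":0,"ry":0,"rz":-0.01},
  {"dx":0,"dy":0,"dz":0,"rx":0,"ry":0,"rz":-0.01},
  {"dx":0,"dy":0,"dz":0,"rx":0,"ry":0,"rz":-0.01},
  {"dx":0,"dy":0,"dz":0,"rx":0,"ry":0,"rz":-0.01},
  {"dx":0,"dy":0,"dz":0,"rx":0,"ry":0,"rz":-0.01},
  {"dx":0,"dy":0,"dz":0,"rx":0,"ry":0,"rz":-0.01},
  {"dx":0,"dy":0,"dz":0,"rx":0,"ry":0,"rz":-0.01},
  {"dx":0,"dy":0,"dz":0,"rx":0,"ry":0,"rz":-0.01},
  {"dx":0,"dy":0,"dz":0,"rx":0,"ry":0,"rz":-0.01},
])

```text
t: 36.5
tcp_pos: [0.5116, -0.1651, 0.034]
tool_rot: [0.991, -0.136, 0.001, 0.0]
force: [2.3, -1.1, 6.5]
finger_gap: 0.148
gripper_force: 42.3
```

```bash
python3 st.py
```

```text
36.5 [ 0.5116 -0.1651  0.034 ] yaw_y -105.61 F [ 2.27 -1.07  6.49] T [-0.136 -0.319  0.27 ] 0.148 q [-5.2000e-01  7.2290e-01  1.7938e+00 -4.0000e-04  6.2370e-01  1.3235e+00] tau [ -0.107 -38.72   -5.345   0.146   0.618   0.191]
```

>>> move_arm([
  {"dx":0,"dy":0,"dz":0,"rx":0,"ry":0,"rz":-0.006},
  {"dx":0,"dy":0,"dz":0,"rx":0,"ry":0,"rz":-0.006},
  {"dx":0,"dy":0,"dz":0,"rx":0,"ry":0,"rz":-0.006},
  {"dx":0,"dy":0,"dz":0,"rx":0,"ry":0,"rz":-0.006},
  {"dx":0,"dy":0,"dz":0,"rx":0,"ry":0,"rz":-0.006},
  {"dx":0,"dy":0,"dz":0,"rx":0,"ry":0,"rz":-0.006},
  {"dx":0,"dy":0,"dz":0,"rx":0,"ry":0,"rz":-0.006},
  {"dx":0,"dy":0,"dz":0,"rx":0,"ry":0,"rz":-0.006},
  {"dx":0,"dy":0,"dz":0,"rx":0,"ry":0,"rz":-0.006},
  {"dx":0,"dy":0,"dz":0,"rx":0,"ry":0,"rz":-0.006},
])

```text
t: 37.75
tcp_pos: [0.5116, -0.1651, 0.034]
tool_rot: [0.988, -0.151, 0.001, 0.0]
force: [1.7, -1.0, 5.4]
finger_gap: 0.149
gripper_force: 42.3
```

```bash
python3 st.py
```

```text
37.75 [ 0.5116 -0.1651  0.034 ] yaw_y -107.4 F [ 1.7  -0.96  5.37] T [-0.12  -0.262  0.2  ] 0.149 q [-5.2000e-01  7.2280e-01  1.7938e+00 -4.0000e-04  6.2370e-01  1.3548e+00] tau [ -0.113 -38.721  -5.343   0.16    0.618   0.216]
```

>>> move_arm([
  {"dx":0,"dy":0,"dz":0,"rx":0,"ry":0,"rz":-0.008},
  {"dx":0,"dy":0,"dz":0,"rx":0,"ry":0,"rz":-0.008},
  {"dx":0,"dy":0,"dz":0,"rx":0,"ry":0,"rz":-0.008},
  {"dx":0,"dy":0,"dz":0,"rx":0,"ry":0,"rz":-0.008},
  {"dx":0,"dy":0,"dz":0,"rx":0,"ry":0,"rz":-0.008},
  {"dx":0,"dy":0,"dz":0,"rx":0,"ry":0,"rz":-0.008},
  {"dx":0,"dy":0,"dz":0,"rx":0,"ry":0,"rz":-0.008},
  {"dx":0,"dy":0,"dz":0,"rx":0,"ry":0,"rz":-0.008},
  {"dx":0,"dy":0,"dz":0,"rx":0,"ry":0,"rz":-0.008},
  {"dx":0,"dy":0,"dz":0,"rx":0,"ry":0,"rz":-0.008},
])

```text
t: 39.0
tcp_pos: [0.5116, -0.1651, 0.034]
tool_rot: [0.985, -0.172, 0.001, 0.0]
force: [2.1, -1.3, 5.9]
finger_gap: 0.147
gripper_force: 42.3
```

```bash
python3 st.py
```

```text
39.0 [ 0.5116 -0.1651  0.034 ] yaw_y -109.8 F [ 2.06 -1.33  5.88] T [-0.136 -0.339  0.277] 0.147 q [-5.2000e-01  7.2280e-01  1.7938e+00 -5.0000e-04  6.2370e-01  1.3967e+00] tau [ -0.124 -38.721  -5.341   0.18    0.619   0.233]
```

Torque readings put the clamp force at about 9–13 N, so I release and withdraw.

>>> move_arm([
  {"dx":0,"dy":0,"dz":0,"rx":0,"ry":0,"rz":0},
  {"dx":0,"dy":0,"dz":0,"rx":0,"ry":0,"rz":0},
  {"dx":0,"dy":0,"dz":0,"rx":0,"ry":0,"rz":0},
  {"dx":0,"dy":0,"dz":0,"rx":0,"ry":0,"rz":0},
  {"dx":0,"dy":0,"dz":0,"rx":0,"ry":0,"rz":0},
  {"dx":0,"dy":0,"dz":0,"rx":0,"ry":0,"rz":0},
  {"dx":0,"dy":0,"dz":0,"rx":0,"ry":0,"rz":0},
  {"dx":0,"dy":0,"dz":0,"rx":0,"ry":0,"rz":0},
  {"dx":0,"dy":0,"dz":0,"rx":0,"ry":0,"rz":0},
  {"dx":0,"dy":0,"dz":0,"rx":0,"ry":0,"rz":0},
], claw=30)

```text
t: 40.25
tcp_pos: [0.5112, -0.1647, 0.0333]
tool_rot: [0.985, -0.172, -0.0, -0.0]
force: [0.1, -0.2, -0.8]
finger_gap: 0.304
gripper_force: 0.0
```

```bash
python3 st.py
```

```text
40.25 [ 0.5112 -0.1647  0.0333] yaw_y -109.8 F [ 0.09 -0.18 -0.81] T [ 0.034  0.061 -0.03 ] 0.304 q [-0.5199  0.7241  1.7943 -0.      0.6232  1.3965] tau [ 2.0000e-03 -4.2326e+01 -7.6010e+00  0.0000e+00  1.0000e-03  0.0000e+00]
```

>>> move_arm([
  {"dx":0,"dy":0,"dz":0.2,"rx":0,"ry":0,"rz":0},
  {"dx":0,"dy":0,"dz":0.4,"rx":0,"ry":0,"rz":0},
  {"dx":0,"dy":0,"dz":0.6,"rx":0,"ry":0,"rz":0},
  {"dx":0,"dy":0,"dz":0.8,"rx":0,"ry":0,"rz":0},
  {"dx":0,"dy":0,"dz":0.8,"rx":0,"ry":0,"rz":0},
  {"dx":0,"dy":0,"dz":0.8,"rx":0,"ry":0,"rz":0},
  {"dx":0,"dy":-0.5,"dz":0.6,"rx":0,"ry":0,"rz":0},
  {"dx":0,"dy":-0.5,"dz":0.3,"rx":0,"ry":0,"rz":0},
  {"dx":0,"dy":0,"dz":0,"rx":0,"ry":0,"rz":0},
  {"dx":0,"dy":0,"dz":0,"rx":0,"ry":0,"rz":0},
])

```text
t: 41.5
tcp_pos: [0.5106, -0.1894, 0.1454]
tool_rot: [0.985, -0.172, -0.001, -0.0]
force: [-0.9, -0.3, 0.4]
finger_gap: 0.3
gripper_force: 0.0
```

Run:
```python
from h import *
t=cams.snapshot("top")[:,:,::-1]
cv2.imwrite("pics/final.png",cv2.resize(t[210:300,280:410],None,fx=6,fy=6,interpolation=cv2.INTER_CUBIC))
```

```text
(no output)
```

View pics/final.png

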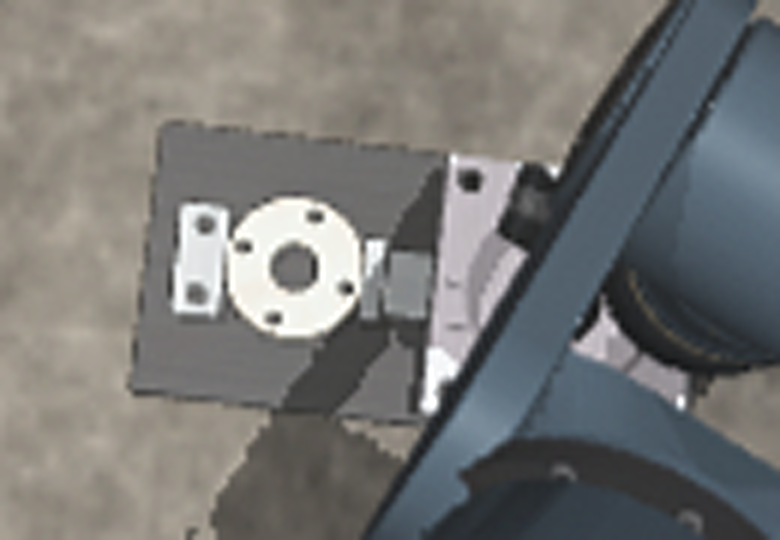

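The picture shows the flange (centre at crop (295,267)) touching the jaw, with the pad (375,280) against its other side. Handing in.

```bash
python3 -c "
from station import order;print(order.sign_off())"
```

```text
the job is handed in; nothing more can be done
None
```

The job is handed in: the flange lies flat in the bay, clamped against the jaw at about 9–13 N (estimated from joint torque and knob angle), and the gripper let go and moved clear; no verdict came back.

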